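# Load castor sleeves into a leaning tube magazine

### The arm

A 7-joint arm with a two-finger parallel gripper is mounted at the origin on the work surface. World frame = base frame: x ahead of the robot, y to its left, z up, the work surface at z = 0. Lengths are in mm, angles in rad, forces in N, time in s.
With the tool pointing down it reaches from about 425 to 875 mm from the base axis. Payload 4.7 kg.
Tool frame: the origin (TCP) lies midway between the tips of the shut fingers; the grasp point (between the pads) lies 19 mm behind it; x points along the fingers, z is the direction in which the jaws open and shut, and the axes are right-handed (so a half turn about x gives the same grasp; the last joint's range is limited). The gripper opens to 87 mm and grips with 3 to 60 N. Pads are 19 mm wide; open, the fingers measure 117 mm over their backs; the gripper's body (75 mm by 190 mm) begins 51 mm behind the grasp point.
Start: joints at [-1.088, 0.321, -0.07, 1.45, 0.023, 1.371, -0.057], TCP at [293.71, 579.88, 222.587] pointing down, gripper open.
Joint ranges: [-2.86, 2.86], [-0.3, 2.09], [-1.38, 1.24], [0.06, 2.45], [-1.56, 4.7], [0.09, 2.05], [-2.69, 2.69]. Speed limits (rad/s): [2.57, 2.57, 3.14, 3.14, 3.14, 3.14, 3.14].

### API

Orientations are given as a rotation vector (axis times angle).
In Python, from rig import robot, effector, cams, order gives the robot as it stands. Calls block until the motion is done:
- robot.move_pose(position, orientation): joint-space move of the TCP to a pose.
- robot.move_straight(position, frame=None, speed=150, guard=None): straight line of the TCP; frame=None keeps the orientation; speed is the mean speed in mm/s. With guard (N) it stops when the force on the tool has changed by that much, and returns True; else False.
- robot.goto_joints(angles): joint-space move.
- effector.gripper_to(opening): finger opening in mm; the grip force is fixed at half the most; returns when the fingers have stopped.
- robot.pause(seconds).
- robot.solve_ik(position, orientation): joint angles nearest the present ones, or None.
- robot.observe(): the state.
- cams.snapshot(name): name is "side" or "top" or "wrist"; returns the picture (400x640x3 uint8, red, green, blue); there is no depth.
- cams.calibration(name): a dict with "camera_matrix" (3x3 intrinsics, pixels), "distortion" ([k1, k2, p1, p2, k3] as OpenCV has them; the pictures are not rectified), "origin" and "attitude" of the camera in the world. Camera axes: x right, y down, z forward; pixel columns grow to the right and rows downward; lengths in mm; the calibration is good to about 2 mm. A picture is of the moment at which its call begins: read the wrist's pose just before it. calibration takes no time and is no camera call; for the wrist camera it gives the pose at the moment of the call.
A pose or a line that the arm cannot do raises robot.Unreachable and nothing moves.
- order.close_job(): hands the job in, once; it reports no verdict.
Trained networks look in the newest picture that a camera, given by its name, has taken for a name from the list of things; names that differ only in an ending like _2 or _b are one class to them, and where a whole thing is asked for, a point or a joint stands for the part that bears it (a point fixed in the world has none). Each returns a list of dicts, best first, with "conf" (0 to 1); they miss things now and then, are a little off and sometimes report something else, mostly with a low value. They report only what shows in the picture. A call takes as long as a camera call. They do not tell look-alikes from the thing itself.
- cams.cut_out(thing, camera): "region" (400x640 bool, what is visible of it) and "rect" ([centre column, centre row, width, height] in pixels, round what is visible of it).
The state is a dict: "t": time; "joint_positions": joint angles; "joint_velocities": joint speeds; "effort": joint torques, N m; "ee_pos": TCP position; "tool_rot": TCP orientation; "force": force on the tool from outside, world axes, zero at the start; "wrist_torque": the same for the moment, N m; "opening": finger opening in mm.
Only numpy, scipy, OpenCV 4.12 (cv2) and the standard library are available. Lean on these libraries where they do the work, as an engineer would, in place of code of your own. Each camera call takes 0.05 s, during which the arm holds its last target.

### The job

Swing the steel keeper with the black knob fully aside from the mouth of the leaning tube magazine and leave it open. Then load the two axle sleeves end to end into the tube, the blue one first so that it rests on the bottom and the white one after it so that it rests on the blue one. Leave the orange roller, the castor, the carton and the screwdriver where they are.

Things in the scene. Friction and masses are not known exactly. Their poses are not given: they have to be found in the camera images.
- tube: fixed aluminium magazine tube leaning 35 degrees from vertical, top towards the robot. Origin: centre of the closed bottom of the bore, where the first sleeve rests. z runs up the bore; x away from the robot and up (a window slot on that side shows the load); y level, to the left seen from the robot. Bore 34 mm, 12-sided, wall 3 mm. Released sleeves slide down by their own weight.
- mouth (a point): centre of the tube's open top, 130 mm up the bore; axes as the tube's. The bore flares over its last 8 mm to about 45 mm (53 mm outside). Behind it a pivot post, 10 mm thick, stands at tube x = 40 mm, y = 0, z = 86 to 131 mm. The tube stands on a fixed steel base plate, 150 x 120 x 10 mm, between two blue cheeks 82 mm high.
- keeper (a joint): angle (rad) of the steel keeper: 46 mm disc on an arm, 3 mm thick, at tube z = 132 to 135 mm, pivoting square to the tube about tube x = 40 mm, y = 0. 0: disc centred over the mouth; grows as it swings to tube +y and away, stop at 2.1. Knob axis at tube x = 40 - 40 cos a, y = 40 sin a (mm). Friction 0.05 N m holds it where left. Starts at 0 to 0.3, blocking the mouth.
- knob (a point): middle of the keeper's black knob, a round upright pin of 14 mm diameter and 30 mm tall (tube z = 135 to 165 mm), parallel to the tube's axis; this point is 15 mm above the plate (tube z = 150 mm). Its axes turn with the keeper.
- tray: yellow open tray, 120 (x) x 205 (y) x 14 mm high, walls and floor 4 mm thick, fixed; origin at the centre of its underside. The sleeves and the roller stand in it in a row along its y axis, about 65 mm apart, in any order.
- blue_sleeve: blue plain round sleeve, diameter 30, length 56 (mm), about 60 g, with a dark bore drawn on its ends; starts standing upright on the floor of the yellow tray. Origin at the centre of its underside, z along its length; either end may go first.
- white_sleeve: white plain round sleeve, diameter 30, length 56 (mm), about 60 g, with a dark bore drawn on its ends; starts standing upright on the floor of the yellow tray. Origin at the centre of its underside, z along its length; either end may go first.
- blue_sleeve_mid (a point): centre of the blue sleeve, half-way along its axis; axes as the sleeve's
- white_sleeve_mid (a point): centre of the white sleeve, half-way along its axis; axes as the sleeve's
- orange_roller: bystander: orange roller, diameter 42, height 30 mm, standing in the tray; origin at the centre of its underside. It does not fit the tube.
- castor: bystander: castor standing on its 75 x 60 mm plate with the wheel up, 96 mm tall; origin at the centre of its underside
- carton: bystander: cardboard carton, 70 x 110 x 55 mm; origin at the centre of its underside
- driver: bystander: screwdriver lying on the bench, about 200 mm long along its x axis; origin at the middle of its underside
Mind the look-alikes: they are no part of the job. Of the things that look like the part that bears tube, the smaller one is meant.

How it is judged (in metres and radians):
On the way, in this order (a step that is already met when the one before it is completed fails the run):
1. the keeper is swung aside (beyond 1.7 rad) (value of joint keeper above 1.7 rad), for 0.2 s.
2. the blue sleeve rests on the bottom of the tube (x of blue_sleeve_mid in the frame of tube between -0.005 and 0.005 m and y of blue_sleeve_mid in the frame of tube between -0.005 and 0.005 m and z of blue_sleeve_mid in the frame of tube between 0.022 and 0.034 m and angle between the z axis of blue_sleeve and the z axis of tube, either way round below 0.12 rad and linear speed of blue_sleeve below 0.02 m/s), for 0.2 s.
3. the white sleeve rests on the blue one in the tube (all of step 2 and x of white_sleeve_mid in the frame of tube between -0.005 and 0.005 m and y of white_sleeve_mid in the frame of tube between -0.005 and 0.005 m and z of white_sleeve_mid in the frame of tube between 0.077 and 0.091 m and angle between the z axis of white_sleeve and the z axis of tube, either way round below 0.12 rad and linear speed of white_sleeve below 0.02 m/s), for 0.2 s.
At the end, for the whole second after the job is handed in: The keeper stands open (beyond 1.7 rad); the blue sleeve lies in the tube on its bottom (its middle at 22 to 34 mm up the bore) and the white one on top of it (middle at 77 to 91 mm), both within 5 mm of the bore's axis and 0.12 rad of its direction, at rest (under 0.02 m/s) (all of step 3 and value of joint keeper above 1.7 rad); the robot touches nothing.
It fails at once if the orange roller is moved more than 30 mm from its place (distance of orange_roller from where it was at the start of the episode above 0.03 m).
It fails at once if the castor is moved more than 30 mm from its place (distance of castor from where it was at the start of the episode above 0.03 m).
It fails at once if the carton is moved more than 30 mm from its place (distance of carton from where it was at the start of the episode above 0.03 m).
It fails at once if the screwdriver is moved more than 30 mm from its place (distance of driver from where it was at the start of the episode above 0.03 m).
It also fails if it takes over 64 s, if anything falls off the work surface, if the arm or the gripper's body presses on something with over 40 N, if the wrist force passes 120 N, or if a joint passes its speed limit or range.

## Working session

There is one attempt and no reset: what is moved stays moved. The work goes in short steps, each a Python script; the robot and the scene stay as the last script left them, time stands still between calls to the robot, and variables do not carry over. Pictures are saved under pics/ and viewed, and the job is handed in when it is done.

```bash
ls; mkdir -p pics; python3 - <<'E'
from rig import robot, effector, cams, order
import cv2
o=robot.observe(); print(o)
for n in ["side","top","wrist"]:
    im=cams.snapshot(n); cv2.imwrite(f"pics/{n}0.png",im[:,:,::-1]); c=cams.calibration(n); print(n,c)
E
```

```text
pics
{'t': 0.0, 'joint_positions': array([-1.08791049,  0.32185529, -0.07008113,  1.45170855,  0.02257301,
        1.37078842, -0.05692338]), 'joint_velocities': array([ 0.00084135, -0.00061899,  0.00131763,  0.00130857, -0.00138657,
        0.00187525, -0.00152463]), 'effort': array([ 1.76070921e-04, -4.91286206e+01, -4.04068977e-01, -3.12524056e+01,
       -6.39024074e-02,  4.38190112e-02,  1.87051978e-04]), 'ee_pos': array([293.45349222, 579.34943653, 221.42366738]), 'tool_rot': array([-0.85845169,  1.39690221,  0.85665757]), 'force': array([-0.78918955,  0.41611626,  0.07372188]), 'wrist_torque': array([-0.04715433,  0.04051146, -0.00055299]), 'opening': 87.23096547807745}
side {'camera_matrix': array([[407.61892218,   0.        , 315.71820202],
       [  0.        , 407.61892218, 197.47641866],
       [  0.        ,   0.        ,   1.        ]]), 'distortion': array([0.0188485, 0.       , 0.       , 0.       , 0.       ]), 'origin': array([ 385.55140371, -899.42225467,  809.4139505 ]), 'attitude': array([-2.20650581,  0.12625467, -0.04383579])}
top {'camera_matrix': array([[450.22416763,   0.        , 327.30169217],
       [  0.        , 450.22416763, 204.16881496],
       [  0.        ,   0.        ,   1.        ]]), 'distortion': array([-0.10411876,  0.        ,  0.        ,  0.        ,  0.        ]), 'origin': array([ 310.08532056,   53.5595244 , 1253.57561478]), 'attitude': array([-2.1498459 ,  2.14136676, -0.18205517])}
wrist {'camera_matrix': array([[297.35802072,   0.        , 320.11191947],
       [  0.        , 297.35802072, 197.1486319 ],
       [  0.        ,   0.        ,   1.        ]]), 'distortion': array([0.01918333, 0.        , 0.        , 0.        , 0.        ]), 'origin': array([235.6936118 , 610.69467716, 383.6202922 ]), 'attitude': array([2.49515778, 1.53245501, 0.18479241])}
```

View pics/side0.png

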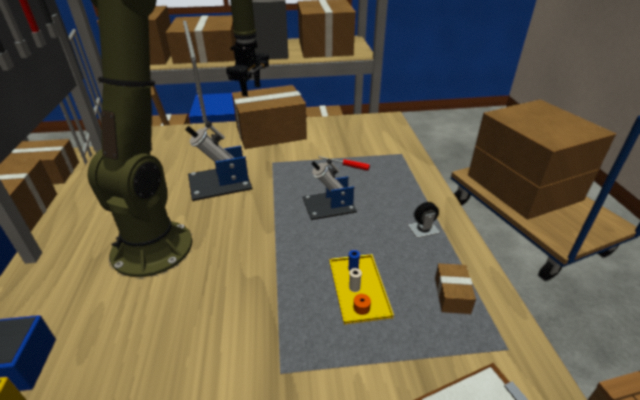

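View pics/top0.png

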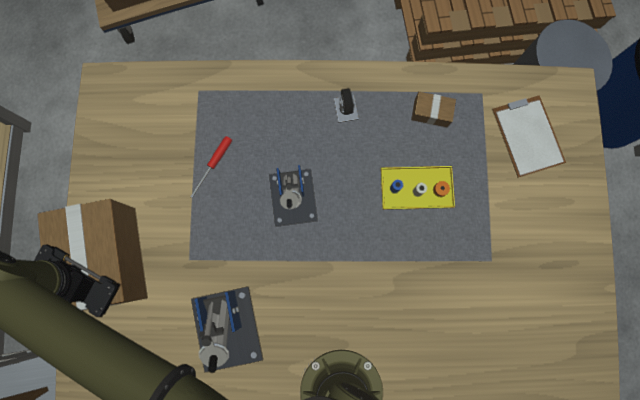

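View pics/wrist0.png

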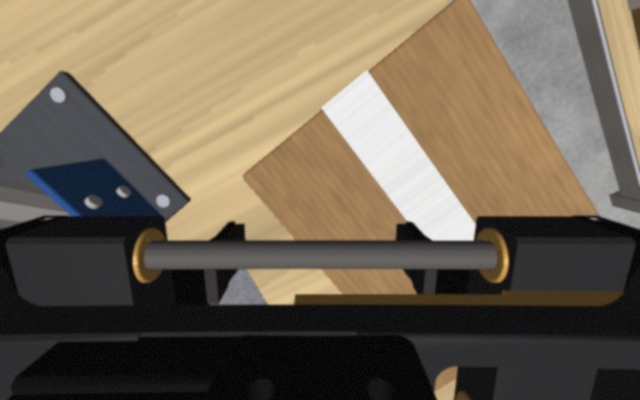

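Two magazines could be taken for the tube: one on the mat (top 292,197; plate about 43x55 px, matching 120x150 mm) and a larger one on the wood (top 227,330). I choose the mat one and check it in a close crop.

```bash
python3 - <<'E'
import cv2,numpy as np
t=cv2.imread("pics/top0.png"); s=cv2.imread("pics/side0.png")
a=cv2.resize(t[155:240,255:335],None,fx=7,fy=7,interpolation=cv2.INTER_CUBIC)
cv2.imwrite("pics/c1.png",a)
cv2.imwrite("pics/c2.png",cv2.resize(s[145:225,290:370],None,fx=7,fy=7,interpolation=cv2.INTER_CUBIC))
cv2.imwrite("pics/c3.png",cv2.resize(t[155:220,370:465],None,fx=8,fy=8,interpolation=cv2.INTER_CUBIC))
E
```

```text
(no output)
```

View pics/c1.png

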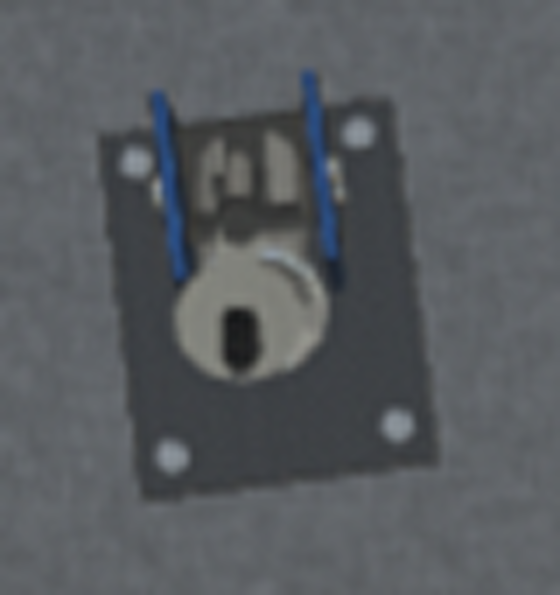

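View pics/c2.png

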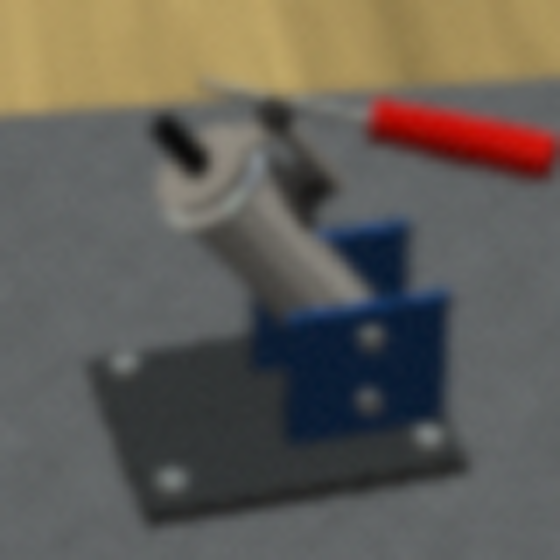

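View pics/c3.png

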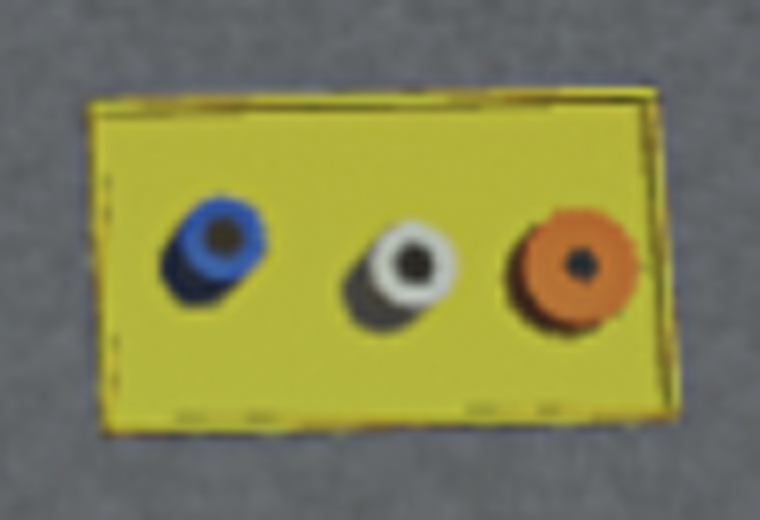

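```bash
cat > h.py <<'E'
import numpy as np, cv2
from scipy.spatial.transform import Rotation as R
def ray(c,px):
    p=cv2.undistortPoints(np.array([[px]],float),c["camera_matrix"],c["distortion"])[0,0]
    d=R.from_rotvec(c["attitude"]).as_matrix()@np.array([p[0],p[1],1.]); return c["origin"],d/np.linalg.norm(d)
def onz(c,px,z):
    o,d=ray(c,px); return o+d*(z-o[2])/d[2]
def tri(rs):
    A=np.zeros((3,3));b=np.zeros(3)
    for o,d in rs:
        M=np.eye(3)-np.outer(d,d);A+=M;b+=M@o
    x=np.linalg.solve(A,b); return x,[np.linalg.norm((np.eye(3)-np.outer(d,d))@(x-o)) for o,d in rs]
def proj(c,P):
    Rm=R.from_rotvec(c["attitude"]).as_matrix()
    q=(np.atleast_2d(P)-c["origin"])@Rm
    return cv2.projectPoints(q,np.zeros(3),np.zeros(3),c["camera_matrix"],c["distortion"])[0][:,0]
def crop(p,f,ox,oy): return ((p[0]+.5)/f-.5+ox,(p[1]+.5)/f-.5+oy)
E
python3 - <<'E'
from rig import *
from rig import robot,cams
from h import *
np.set_printoptions(precision=1,suppress=True)
t=cams.calibration("top"); s=cams.calibration("side"); w=cams.calibration("wrist")
for n,p in dict(TL=(100,133),TR=(392,98),BR=(438,462),BL=(145,500)).items(): print(n,onz(t,crop(p,7,255,155),10))
for n,p in dict(TL=(100,133),TR=(392,98),BR=(438,462),BL=(145,500)).items(): print(n,onz(t,crop(p,7,255,155),10))
for n,p,z in [("b",(222,238),60),("w",(414,264),60),("o",(580,266),34)]: print(n,onz(t,crop(p,8,370,155),z))
for n,p in dict(TL=(92,102),TR=(655,92),BR=(678,418),BL=(105,432)).items(): print("tray",n,onz(t,crop(p,8,370,155),14))
for n,p in [("castor",(346,100)),("carton",(434,108)),("drv",(210,167))]: print(n,onz(t,p,0))
# knob top: top crop (240,355)?, side crop (165,128)
r=[ray(t,crop((241,357),7,255,155)),ray(s,crop((167,128),7,290,145))]; print("knobtop",tri(r))
r=[ray(t,crop((242,322),7,255,155)),ray(s,crop((200,165),7,290,145))]; print("knobbase",tri(r))
o=robot.observe()
Rt=R.from_rotvec(o["tool_rot"]).as_matrix()
print("tool",Rt); print("cam in tool",Rt.T@(w["origin"]-o["ee_pos"])); print(Rt.T@R.from_rotvec(w["attitude"]).as_matrix())
E
```

```text
TL [593.4 203.7  10. ]
TR [608.5  85.8  10. ]
BR [460.3  66.2  10. ]
BL [444.5 182.3  10. ]
TL [593.4 203.7  10. ]
TR [608.5  85.8  10. ]
BR [460.3  66.2  10. ]
BL [444.5 182.3  10. ]
b [ 554.2 -151.3   60. ]
w [ 545.7 -216.9   60. ]
o [ 550.6 -281.4   34. ]
tray TL [ 612.5 -114.    14. ]
tray TR [ 618.1 -316.8   14. ]
tray BR [ 500.2 -320.    14. ]
tray BL [ 494.3 -116.6   14. ]
castor [819.1 -16.2   0. ]
carton [ 798.  -277.1    0. ]
drv [614.5 374.9   0. ]
knobtop (array([479.2, 133.5, 167.2]), [np.float64(1.411350272256153), np.float64(1.4113502722562639)])
knobbase (array([494.2, 134.9, 146.7]), [np.float64(0.5616773356090943), np.float64(0.5616773356093078)])
tool [[-0.  -0.9  0.5]
 [-0.   0.5  0.9]
 [-1.  -0.  -0. ]]
cam in tool [-161.9   65.7    1.5]
[[ 0.  -0.2  1. ]
 [-0.  -1.  -0.2]
 [ 1.  -0.  -0. ]]
```

```bash
cat >> h.py <<'E'
PSI=0.135; O=np.array([571.5,140.5,36.0])   # tube pose guess
T35=np.deg2rad(35)
def tubeR(psi=None):
    psi=PSI if psi is None else psi
    c,s=np.cos(psi),np.sin(psi)
    x=np.array([np.cos(T35)*c,np.cos(T35)*s,np.sin(T35)]); y=np.array([-s,c,0]); return np.column_stack([x,y,np.cross(x,y)])
def tp(x,y,z): return O+tubeR()@np.array([x,y,z])
def tori(th):
    """tool along -z_t, jaw axis = sin th x + cos th y (tube frame)"""
    M=tubeR(); x=-M[:,2]; z=M[:,0]*np.sin(th)+M[:,1]*np.cos(th)
    return R.from_matrix(np.column_stack([x,np.cross(z,x),z])).as_rotvec()
def dori(ang):
    """tool down, jaw axis at ang from world x"""
    x=np.array([0,0,-1.]); z=np.array([np.cos(ang),np.sin(ang),0])
    return R.from_matrix(np.column_stack([x,np.cross(z,x),z])).as_rotvec()
E
python3 - <<'E'
from rig import robot,cams
from h import *
np.set_printoptions(precision=2,suppress=True)
for a in list(np.arange(0,2.2,.3)):
    for off in (0,np.pi):
        print(round(a,2),off>0,robot.solve_ik(tp(40-40*np.cos(a),40*np.sin(a),142),tori(a+off)))
for off in (0,np.pi): 
    print("ins",robot.solve_ik(tp(0,0,140),tori(off)),robot.solve_ik(tp(0,0,240),tori(off)))
    print("pick",robot.solve_ik([554,-151,29],dori(off)),robot.solve_ik([554,-151,150],dori(off)))
    print("ins45",robot.solve_ik(tp(0,0,140),tori(off+np.pi/2)),robot.solve_ik(tp(0,0,240),tori(off+np.pi/2)))
E
```

```text
0.0 False None
0.0 True None
0.3 False None
0.3 True None
0.6 False None
0.6 True None
0.9 False [-0.44 -0.3  -0.07  2.34  0.37  0.55  0.04]
0.9 True None
1.2 False [-0.68 -0.29  0.13  2.32  0.49  0.59 -0.37]
1.2 True None
1.5 False [-0.64 -0.28  0.11  2.3   0.46  0.59 -0.64]
1.5 True [-0.78 -0.29  0.23  2.3   0.53  0.61  2.45]
1.8 False [-0.58 -0.26  0.06  2.27  0.42  0.59 -0.89]
1.8 True [-0.79 -0.27  0.24  2.27  0.51  0.62  2.17]
2.1 False [-0.49 -0.24 -0.    2.24  0.36  0.59 -1.13]
2.1 True [-0.77 -0.26  0.25  2.25  0.49  0.62  1.91]
ins None None
pick [-0.45  0.43  0.8   1.87 -0.37  0.99  0.51] [-0.44  0.25  0.77  1.76 -0.19  1.2   0.38]
ins45 None None
ins None None
pick [-0.63  0.55  1.07  1.88 -0.56  1.05 -2.48] [-0.67  0.34  1.07  1.77 -0.32  1.22 -2.66]
ins45 None None
```

```bash
cat >> h.py <<'E'
def gori(tau,th):
    """tool tilted tau from vertical in tube's xz-plane (tau=35deg: along bore), then turned th about its own axis; th=0: jaw along +y_t"""
    c,s=np.cos(PSI),np.sin(PSI); h=np.array([c,s,0]); y=np.array([-s,c,0])
    b=-np.sin(tau)*h+np.array([0,0,np.cos(tau)])   # back direction
    x=-b; xx=np.cross(y,b)
    z=xx*np.sin(th)+y*np.cos(th)
    return R.from_matrix(np.column_stack([x,np.cross(z,x),z])).as_rotvec()
E
python3 - <<'E'
from rig import robot,cams
from h import *
np.set_printoptions(precision=2,suppress=True)
for tau in (0,5,10,15,20,25,30):
  for z in (155,180,230):
    for off in (0,np.pi):
        q=robot.solve_ik(tp(0,0,z),gori(np.deg2rad(tau),off)); print(tau,z,off>0,q)
E
```

```text
0 155 False [-0.55  0.04  0.25  1.9  -0.01  1.2   1.4 ]
0 155 True [-0.73  0.04  0.43  1.91 -0.02  1.2  -1.73]
0 180 False [-0.57 -0.01  0.25  1.91  0.    1.24  1.39]
0 180 True [-0.73 -0.02  0.41  1.91  0.01  1.24 -1.76]
0 230 False [-0.6  -0.1   0.25  1.91  0.03  1.33  1.35]
0 230 True [-0.73 -0.11  0.38  1.91  0.04  1.33 -1.8 ]
5 155 False [-0.59 -0.03  0.26  1.97  0.03  1.11  1.37]
5 155 True [-0.71 -0.04  0.38  1.98  0.03  1.11 -1.78]
5 180 False [-0.6  -0.08  0.26  1.98  0.04  1.16  1.35]
5 180 True [-0.71 -0.09  0.36  1.98  0.05  1.16 -1.8 ]
5 230 False [-0.63 -0.18  0.26  1.97  0.07  1.25  1.31]
5 230 True [-0.71 -0.18  0.32  1.98  0.08  1.26 -1.85]
10 155 False [-0.63 -0.1   0.28  2.05  0.08  1.03  1.32]
10 155 True [-0.68 -0.11  0.32  2.05  0.08  1.03 -1.83]
10 180 False [-0.64 -0.15  0.27  2.05  0.09  1.08  1.3 ]
10 180 True [-0.68 -0.16  0.3   2.05  0.1   1.08 -1.85]
10 230 False [-0.56 -0.24  0.17  2.04  0.09  1.18  1.29]
10 230 True [-0.67 -0.25  0.26  2.04  0.12  1.18 -1.88]
15 155 False [-0.67 -0.17  0.29  2.12  0.14  0.94  1.26]
15 155 True [-0.63 -0.17  0.25  2.12  0.13  0.94 -1.88]
15 180 False [-0.68 -0.23  0.28  2.12  0.15  0.99  1.24]
15 180 True [-0.63 -0.22  0.23  2.12  0.14  0.99 -1.89]
15 230 False [-0.2  -0.29 -0.14  2.09  0.01  1.08  1.35]
15 230 True [-0.29 -0.3  -0.07  2.1   0.04  1.09 -1.82]
20 155 False [-0.72 -0.24  0.3   2.19  0.22  0.86  1.18]
20 155 True [-0.56 -0.23  0.17  2.18  0.17  0.85 -1.92]
20 180 False [-0.71 -0.29  0.27  2.19  0.23  0.91  1.17]
20 180 True [-0.56 -0.28  0.15  2.18  0.17  0.9  -1.93]
20 230 False None
20 230 True None
25 155 False [-0.53 -0.28  0.12  2.25  0.21  0.76  1.17]
25 155 True [-0.47 -0.28  0.07  2.25  0.19  0.75 -1.95]
25 180 False None
25 180 True None
25 230 False None
25 230 True None
30 155 False None
30 155 True None
30 180 False None
30 180 True None
30 230 False None
30 230 True None
```

```bash
python3 - <<'E'
from rig import robot,cams,effector
from h import *
np.set_printoptions(precision=2,suppress=True)
robot.move_straight([293,580,330],speed=250)
p=tp(75,0,215); o=gori(np.deg2rad(5),0); print(p,robot.solve_ik(p,o))
robot.move_pose(p,o)
for i,dp in enumerate([(0,0,0),(0,70,0)]):
    if i: robot.move_straight(tp(75,dp[1],215),speed=200)
    c=cams.calibration("wrist"); im=cams.snapshot("wrist"); cv2.imwrite(f"pics/w1_{i}.png",im[:,:,::-1]); np.save(f"w1_{i}.npy",c,allow_pickle=True)
    for z in (135,165): print(proj(c,tp(0,0,z)))
print(robot.observe()["t"])
E
```

```text
[510.18 132.17 255.14] [-0.61 -0.03  0.29  1.79  0.03  1.3   1.38]
[[317.24 168.69]]
[[316.91 155.03]]
[[240.74 168.71]]
[[231.2  155.02]]
3.1583
```

View pics/w1_0.png

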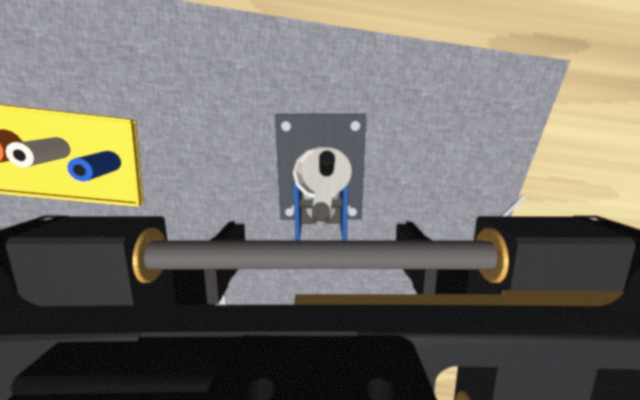

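View pics/w1_1.png

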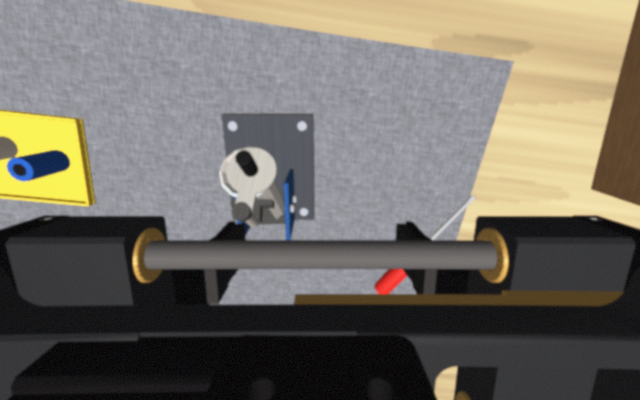

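```bash
python3 - <<'E'
import cv2,numpy as np
for i,(x,y) in enumerate([(265,105),(212,105)]):
    a=cv2.imread(f"pics/w1_{i}.png")[y:y+130,x:x+110]
    cv2.imwrite(f"pics/w1_{i}z.png",cv2.resize(a,None,fx=5,fy=5,interpolation=cv2.INTER_CUBIC)[:600])
E
```

```text
(no output)
```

View pics/w1_0z.png

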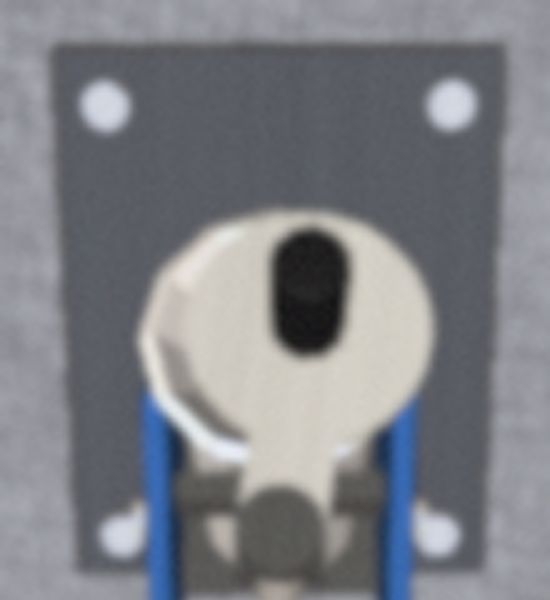

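View pics/w1_1z.png

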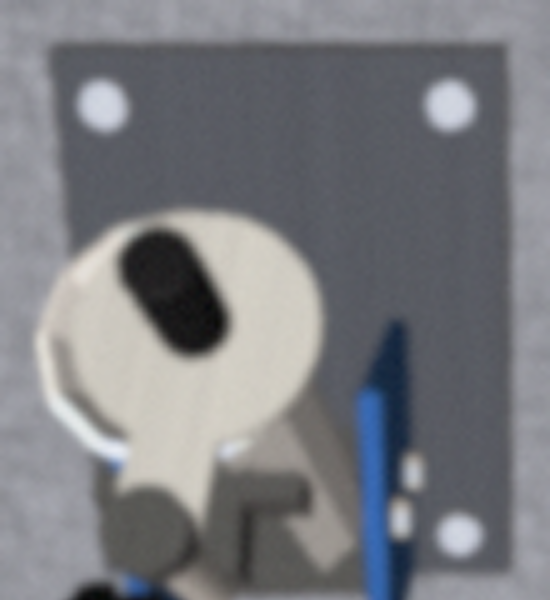

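```bash
cat > fit.py <<'E'
from rig import robot,cams
from h import *
import h
from scipy.optimize import least_squares
np.set_printoptions(precision=3,suppress=True)
C0=np.load("w1_0.npy",allow_pickle=True).item();C1=np.load("w1_1.npy",allow_pickle=True).item()
t=cams.calibration("top"); s=cams.calibration("side")
z0=lambda p:crop(p,5,265,105); z1=lambda p:crop(p,5,212,105); zt=lambda p:crop(p,7,255,155); zs=lambda p:crop(p,7,290,145)
obs=[(C0,"kt",z0((312,264))),(C0,"kb",z0((307,320))),(C1,"kt",z1((157,266))),(C1,"kb",z1((193,320))),
 (t,"kt",zt((241,357))),(t,"kb",zt((240,322))),(s,"kt",zs((167,128))),(s,"kb",zs((203,168))),
 (C0,"hub",z0((282,530))),(C1,"hub",z1((150,530)))]
pl=[(C0,0,z0((52,45))),(C0,1,z0((503,45))),(C0,2,z0((485,570))),(C1,0,z1((52,45))),(C1,1,z1((508,42))),(C1,2,z1((510,570))),
 (t,1,zt((145,500))),(t,0,zt((438,462))),(t,2,zt((392,98)))]
# wrist image left = -y : corner0 near-right(-y), 1 near-left(+y), 2 far
def model(p):
    O=p[:3];M=tubeR(p[3]);a=p[4]
    q=np.array([40-40*np.cos(a),40*np.sin(a),0])
    f={"kt":O+M@(q+[0,0,165]),"kb":O+M@(q+[0,0,135]),"hub":O+M@np.array([40,0,p[7]])}
    c,s_=np.cos(p[3]),np.sin(p[3]);u=np.array([c,s_,0]);v=np.array([-s_,c,0]);pc=np.array([p[5],p[6],10])
    k=[pc-75*u-60*v,pc-75*u+60*v,None]
    r=[]
    for C,n,px in obs: r+=list((proj(C,f[n])[0]-px))
    for C,n,px in pl:
        if n==2:
            P=pc+75*u-60*v if C is t else pc+75*u+60*v
        else: P=k[n]
        r+=list(proj(C,P)[0]-px)
    return np.array(r)
p0=np.array([571.5,140.5,36,.135,.12,526,134,138.])
r=least_squares(model,p0,loss="soft_l1")
print(r.x); print(r.fun.reshape(-1,2))
p=r.x; d=p[5:7]-p[:2]; print("plate centre in tube horiz frame",d[0]*np.cos(p[3])+d[1]*np.sin(p[3]),-d[0]*np.sin(p[3])+d[1]*np.cos(p[3]))
E
python3 fit.py
```

```text
[572.953 144.257  31.065   0.138   0.116 527.825 137.426 138.854]
[[-0.512 -0.874]
 [-0.137  1.169]
 [-0.355 -1.264]
 [ 0.644  1.204]
 [-0.929 -0.346]
 [-0.9   -0.57 ]
 [-0.688 -0.057]
 [-0.166  0.354]
 [-0.034 -0.061]
 [ 0.039  0.018]
 [-1.117 -0.535]
 [ 1.266 -0.729]
 [-0.166  0.932]
 [-1.697 -0.644]
 [-0.175 -0.002]
 [ 0.38   1.021]
 [-1.527 -0.281]
 [-0.536 -0.539]
 [-0.888 -0.661]]
plate centre in tube horiz frame -45.63804382536867 -0.5624252123653006
```

```bash
sed -i 's/^PSI=.*/PSI=0.138; O=np.array([573.0,144.0,31.5])/' h.py
cat > push.py <<'E'
from rig import robot,cams,effector
from h import *
import sys
np.set_printoptions(precision=2,suppress=True)
tau=np.deg2rad(10); dl=np.deg2rad(25); ori=gori(tau,0)
def C(a,off): # stick centre
    k=np.array([40-40*np.cos(a),40*np.sin(a)])-off*np.array([np.sin(a),np.cos(a)])
    return tp(k[0]-10*np.tan(dl),k[1],145)
pts=[C(0.1,32)]+[C(a,22) for a in np.arange(0.25,2.11,0.2)]+[C(2.12,22)]
h0=tp(-5,-29,200)
if __name__=="__main__":
    qs=[robot.solve_ik(p,ori) for p in [h0]+pts]
    for q in qs: print(q)
    if len(sys.argv)>1:
        effector.gripper_to(0)
        robot.move_pose(h0,ori)
        print("down",robot.move_straight(pts[0],speed=100,guard=15))
        f0=robot.observe()["force"]; print(robot.observe()["opening"],f0)
        for p in pts[1:]:
            g=robot.move_straight(p,speed=80,guard=25); print(g,robot.observe()["force"]-f0)
            if g: break
        else:
            robot.move_straight(robot.observe()["ee_pos"]+np.array([-25,0,90]),speed=150)
        print(robot.observe()["t"])
        for n in ("wrist","side","top"):
            cv2.imwrite(f"pics/k_{n}.png",cams.snapshot(n)[:,:,::-1]); np.save(f"k_{n}.npy",cams.calibration(n),allow_pickle=True)
E
python3 push.py
```

```text
[-0.6  -0.2   0.28  2.07  0.1   1.1   1.35]
[-0.59 -0.09  0.3   2.07  0.06  0.99  1.38]
[-0.61 -0.09  0.28  2.07  0.07  0.98  1.35]
[-0.62 -0.08  0.26  2.07  0.07  0.98  1.32]
[-0.63 -0.08  0.25  2.07  0.07  0.98  1.3 ]
[-0.63 -0.07  0.25  2.06  0.07  0.99  1.29]
[-0.64 -0.06  0.24  2.04  0.07  0.99  1.27]
[-0.65 -0.05  0.23  2.03  0.07  1.    1.26]
[-0.65 -0.04  0.23  2.01  0.07  1.01  1.26]
[-0.65 -0.03  0.23  1.99  0.07  1.02  1.25]
[-0.65 -0.02  0.23  1.97  0.06  1.03  1.25]
[-0.65 -0.01  0.23  1.94  0.06  1.04  1.26]
[-0.65 -0.    0.23  1.94  0.06  1.04  1.26]
```

```bash
python3 push.py go | tail -n +14
```

```text
down False
0.16591849332560837 [-0.12 -0.7   0.6 ]
False [-1.08  0.48 -0.82]
False [ 0.68  2.31 -0.28]
False [ 0.53 -0.55  1.18]
False [ 3.25 -3.77  0.98]
False [-0.47  1.04  0.06]
False [-0.6   0.76 -0.55]
False [-0.62 -0.03 -1.13]
False [-0.   -0.78 -0.87]
False [-1.2  -0.09 -0.82]
False [-2.76 -0.33 -1.8 ]
False [-6.37  0.07 -3.31]
9.7333
```

```bash
python3 - <<'E'
import cv2,numpy as np
a=cv2.resize(cv2.imread("pics/k_top.png")[155:240,255:335],None,fx=5,fy=5,interpolation=cv2.INTER_CUBIC)
b=cv2.resize(cv2.imread("pics/k_wrist.png")[40:125+130,220:420],None,fx=2,fy=2,interpolation=cv2.INTER_CUBIC)
cv2.imwrite("pics/k1.png",np.hstack([np.pad(a,((0,5),(0,0),(0,0))),b]))
E
```

```text
(no output)
```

View pics/k1.png

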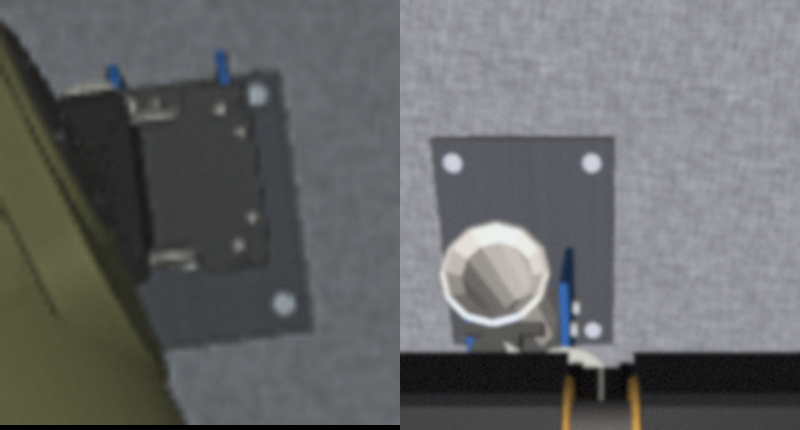

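```bash
cat >> h.py <<'E'
TAU=np.deg2rad(15)
def Rm(rv): return R.from_rotvec(rv).as_matrix()
def ins(off,z,x=0,y=0,tau=None):
    """TCP & ori with grasp point at tube (x,y,z)"""
    o=gori(TAU if tau is None else tau,off); return tp(x,y,z)+19*Rm(o)[:,0],o
def pick(off,gam,P,tau=None):
    M=R.from_rotvec([0,0,gam]).as_matrix()@tubeR().T@Rm(gori(TAU if tau is None else tau,off))
    return np.asarray(P,float)+19*M[:,0],R.from_matrix(M).as_rotvec()
E
python3 - <<'E'
from rig import robot,cams
from h import *
np.set_printoptions(precision=2,suppress=True)
c=np.load("k_wrist.npy",allow_pickle=True).item()
# mouth centre: ray with plane tube z=130
o,d=ray(c,(267.2,176.5)); M=tubeR(); oo=M.T@(o-O); dd=M.T@d; print("mouth in tube",oo+dd*(130-oo[2])/dd[2])
for off in (0,np.pi):
    print("ins",off,[robot.solve_ik(*ins(off,z)) for z in (156,190,215)])
    for g in np.arange(-180,180,30):
        q=[robot.solve_ik(*pick(off,np.deg2rad(g),[554,-151,z])) for z in (48,160)]
        if q[0] is not None and q[1] is not None: print(off,g,*q)
E
```

```text
mouth in tube [  0.32   0.02 130.  ]
ins 0 [array([-0.63, -0.13,  0.26,  2.13,  0.12,  0.88,  1.27]), array([-0.64, -0.2 ,  0.24,  2.13,  0.14,  0.96,  1.25]), array([-0.64, -0.26,  0.23,  2.13,  0.15,  1.01,  1.23])]
0 -180 [-0.71  0.26  1.08  2.16 -0.63  0.6  -0.77] [ 0.35  0.   -0.07  2.03 -0.13  0.78 -1.21]
0 -150 [-0.17  0.25  0.61  2.06 -0.64  0.76 -0.19] [-0.19  0.07  0.6   1.97 -0.4   0.93 -0.43]
0 -120 [-0.16  0.4   0.69  1.93 -0.72  1.02  0.39] [-0.19  0.23  0.7   1.84 -0.54  1.18  0.2 ]
0 -90 [-0.18  0.54  0.74  1.77 -0.7   1.25  0.85] [-0.19  0.39  0.75  1.69 -0.57  1.4   0.71]
0 -60 [-0.2   0.63  0.74  1.65 -0.6   1.38  1.26] [-0.21  0.5   0.75  1.56 -0.5   1.54  1.16]
0 -30 [-0.25  0.68  0.73  1.57 -0.47  1.43  1.65] [-0.26  0.56  0.75  1.49 -0.38  1.6   1.58]
0 0 [-0.33  0.68  0.72  1.57 -0.31  1.39  2.02] [-0.33  0.55  0.73  1.49 -0.23  1.57  1.99]
0 30 [-0.39  0.6   0.66  1.64 -0.13  1.27  2.37] [-0.4   0.47  0.66  1.56 -0.04  1.45  2.35]
0 60 [ 0.39  0.48 -0.44  1.74  0.53  1.21  2.34] [ 0.54  0.38 -0.63  1.65  0.52  1.41  2.4 ]
0 90 [ 0.7   0.46 -0.81  1.88  0.77  
[... 947 characters left out ...]
] [-0.43  0.69  1.06  1.49 -0.56  1.66 -1.41]
3.141592653589793 0 [-0.53  0.85  1.06  1.58 -0.56  1.47 -0.93] [-0.52  0.69  1.06  1.49 -0.42  1.61 -1.  ]
3.141592653589793 30 [-0.21  0.55  0.4   1.64  0.02  1.27 -0.89] [-0.22  0.43  0.42  1.55  0.05  1.46 -0.88]
3.141592653589793 60 [-0.27  0.45  0.37  1.77  0.17  1.11 -0.53] [-0.28  0.33  0.38  1.68  0.2   1.31 -0.5 ]
3.141592653589793 90 [-0.28  0.34  0.34  1.92  0.3   0.91 -0.15] [-0.31  0.2   0.35  1.83  0.31  1.13 -0.09]
3.141592653589793 120 [-0.36  0.23  0.44  2.06  0.3   0.7   0.37] [-0.38  0.07  0.44  1.97  0.32  0.94  0.41]
3.141592653589793 150 [-0.39  0.16  0.57  2.15  0.07  0.53  1.15] [-0.42 -0.02  0.56  2.05  0.2   0.79  1.07]
```

```bash
python3 - <<'E'
from rig import robot,cams,effector
from h import *
np.set_printoptions(precision=2,suppress=True)
G=np.deg2rad(-30)
effector.gripper_to(46)
p,o=pick(0,G,[585,-180,190]); robot.move_pose(p,o)
for n in ("wrist","top","side"):
    c=cams.calibration(n); cv2.imwrite(f"pics/b_{n}.png",cams.snapshot(n)[:,:,::-1]); np.save(f"b_{n}.npy",c,allow_pickle=True)
    if n=="wrist": print(proj(c,[[554,-151,60],[546,-217,60]]))
print(robot.observe()["t"],robot.observe()["opening"])
a=cv2.resize(cv2.imread("pics/b_top.png")[155:240,255:335],None,fx=5,fy=5,interpolation=cv2.INTER_CUBIC)
b=cv2.resize(cv2.imread("pics/b_side.png")[145:230,290:370],None,fx=5,fy=5,interpolation=cv2.INTER_CUBIC)
cv2.imwrite("pics/b1.png",np.hstack([a,b]))
E
```

```text
[[326.42 199.78]
 [262.66 226.7 ]]
12.475 46.22258975572343
```

View pics/b_wrist.png

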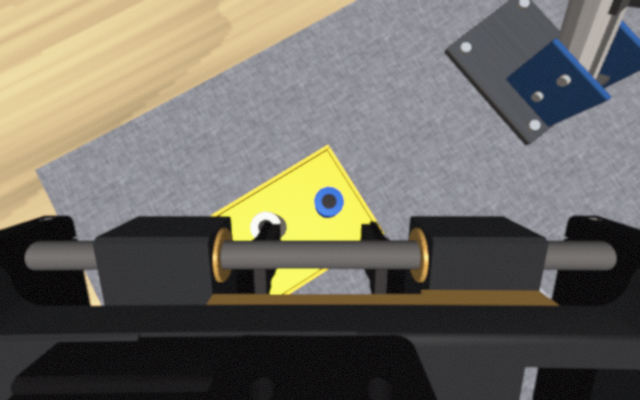

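View pics/b1.png

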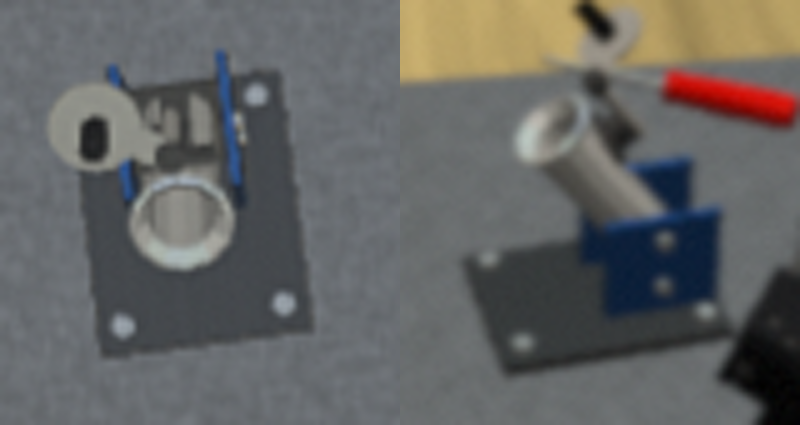

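```bash
python3 - <<'E'
from h import *
np.set_printoptions(precision=2,suppress=True)
c=np.load("b_top.npy",allow_pickle=True).item(); M=tubeR()
for p,z in [((92,129),135),((95,150),165),((180,223),130)]:
    px=np.array(crop(p,5,255,155))+[0.9,0.45]   # top-camera bias from fit
    o,d=ray(c,px); oo=M.T@(o-O); dd=M.T@d; q=oo+dd*(z-oo[2])/dd[2]; print(q,np.arctan2(q[1],40-q[0]))
w=np.load("b_wrist.npy",allow_pickle=True).item()
im=cv2.imread("pics/b_wrist.png"); hsv=cv2.cvtColor(im,cv2.COLOR_BGR2HSV)
m=((hsv[:,:,0]>100)&(hsv[:,:,0]<130)&(hsv[:,:,1]>120)); m[:170]=0;m[240:]=0;m[:,:290]=0;m[:,370:]=0
cn,_=cv2.findContours(m.astype(np.uint8),cv2.RETR_EXTERNAL,cv2.CHAIN_APPROX_NONE); k=max(cn,key=cv2.contourArea); e=cv2.fitEllipse(k); print(e, onz(w,e[0],60))
print(onz(w,(267,227),60))
E
```

```text
[ 56.42  31.59 135.  ] 2.0501512766939642
[ 57.84  29.34 165.  ] 2.1170147279231553
[ -2.48  -3.77 130.  ] -0.08844280774889884
((328.3828125, 201.74313354492188), (26.619443893432617, 28.082178115844727), 14.56033992767334) [ 556.6  -150.31   60.  ]
[ 548.32 -213.54   60.  ]
```

```bash
cat > grab.py <<'E'
from rig import robot,cams,effector
from h import *
import sys
np.set_printoptions(precision=2,suppress=True)
G=np.deg2rad(-30)
def grab(P,tag):
    p,o=pick(0,G,[P[0],P[1],130]); robot.move_straight(p,o,speed=200)
    p,o=pick(0,G,[P[0],P[1],47]); g=robot.move_straight(p,o,speed=90,guard=12)
    print("guard",g); 
    if g: return
    effector.gripper_to(20); s=robot.observe(); print("open",s["opening"],s["force"])
    p,o=pick(0,G,[P[0],P[1],200]); robot.move_straight(p,o,speed=150)
    for n in ("wrist","side"):
        cv2.imwrite(f"pics/g{tag}_{n}.png",cams.snapshot(n)[:,:,::-1])
    s=robot.observe(); print(s["opening"],s["t"],s["force"])
grab([float(sys.argv[1]),float(sys.argv[2])],sys.argv[3])
E
python3 grab.py 556.3 -150 b
python3 - <<'E'
import cv2,numpy as np
a=cv2.imread("pics/gb_wrist.png"); b=cv2.imread("pics/gb_side.png")
cv2.imwrite("pics/gb.png",np.hstack([a[150:350,120:520],cv2.resize(b[180:330,290:440],(400,400))[100:300]]))
E
```

```text
guard False
open 29.49016590290648 [ 0.63 -0.65  1.92]
29.176651838450955 15.7917 [ 0.22 -0.33 -1.03]
```

View pics/gb_side.png

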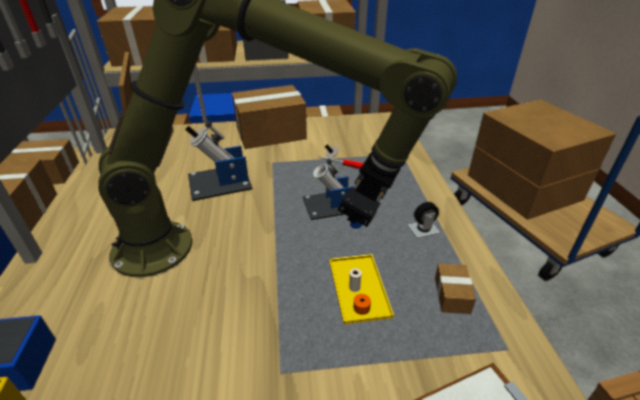

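View pics/gb.png

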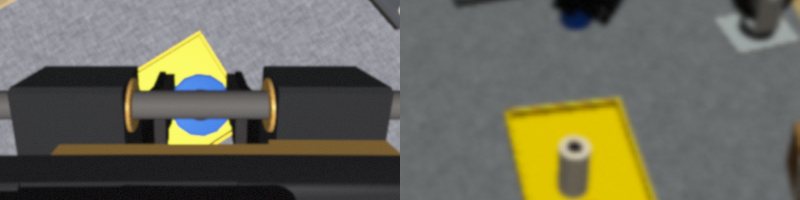

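```bash
cat > load.py <<'E'
from rig import robot,cams,effector
from h import *
import sys
np.set_printoptions(precision=2,suppress=True)
tag=sys.argv[1]
p,o=ins(0,212); robot.move_pose(p,o)
s=robot.observe(); print(s["opening"],s["t"],s["ee_pos"]-p)
cv2.imwrite(f"pics/l{tag}_h.png",cams.snapshot("side")[:,:,::-1]); cv2.imwrite(f"pics/l{tag}_hw.png",cams.snapshot("wrist")[:,:,::-1])
p,o=ins(0,157); g=robot.move_straight(p,o,speed=60,guard=12)
s=robot.observe(); M=tubeR(); print("guard",g,s["force"],M.T@(s["ee_pos"]-19*Rm(s["tool_rot"])[:,0]*1-O),s["opening"])
E
python3 load.py b
python3 - <<'E'
import cv2,numpy as np
b=cv2.imread("pics/lb_h.png");w=cv2.imread("pics/lb_hw.png")
cv2.imwrite("pics/lb.png",np.hstack([cv2.resize(b[120:220,270:370],(400,400)),w[:,120:520]]))
E
```

```text
29.534509900041684 16.925 [ 0.89 -1.17  0.32]
guard False [ 0.82 -0.37 -0.66] [  0.24   0.11 157.17] 29.038481005723412
```

View pics/lb.png

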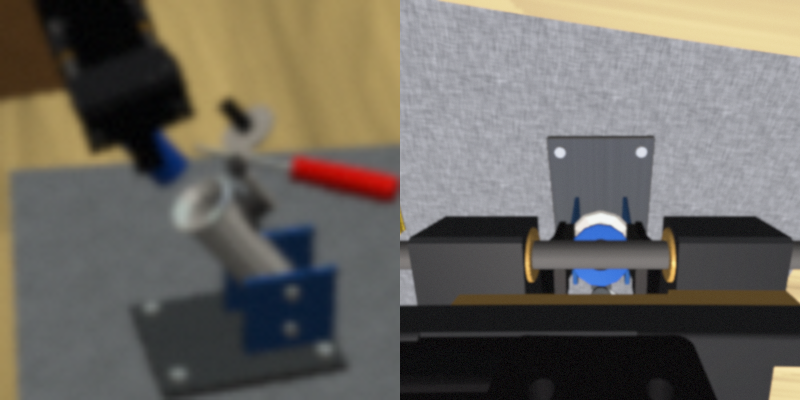

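The blue sleeve was lined up above the mouth and has gone in with no contact force. I'll release it now.

```bash
python3 - <<'E'
from rig import robot,cams,effector
from h import *
np.set_printoptions(precision=2,suppress=True)
effector.gripper_to(44); robot.pause(0.4)
p,o=ins(0,212); robot.move_straight(p,o,speed=120); print(robot.observe()["t"])
p,o=pick(0,np.deg2rad(-30),[583,-242,190]); robot.move_pose(p,o)
for n in ("wrist","top","side"):
    c=cams.calibration(n); cv2.imwrite(f"pics/c_{n}.png",cams.snapshot(n)[:,:,::-1]); np.save(f"c_{n}.npy",c,allow_pickle=True)
print(robot.observe()["t"])
a=cv2.resize(cv2.imread("pics/c_top.png")[155:240,255:335],None,fx=5,fy=5,interpolation=cv2.INTER_CUBIC)
b=cv2.resize(cv2.imread("pics/c_side.png")[145:230,290:370],None,fx=5,fy=5,interpolation=cv2.INTER_CUBIC)
cv2.imwrite("pics/c1b.png",np.hstack([a,b]))
E
```

```text
19.7
21.3083
```

View pics/c1b.png

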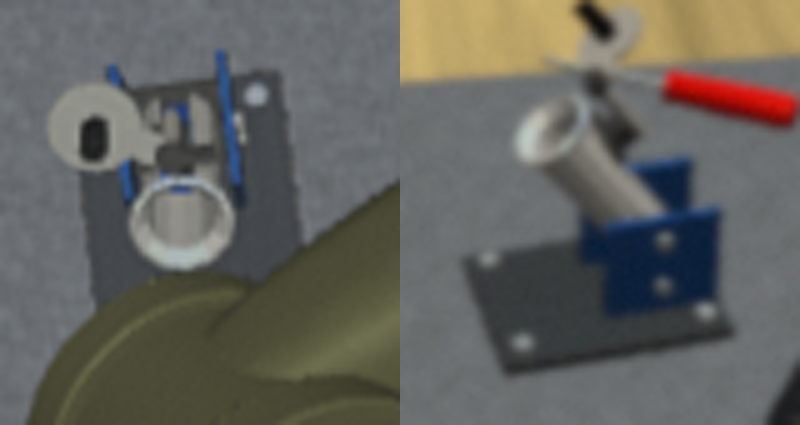

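View pics/c_wrist.png

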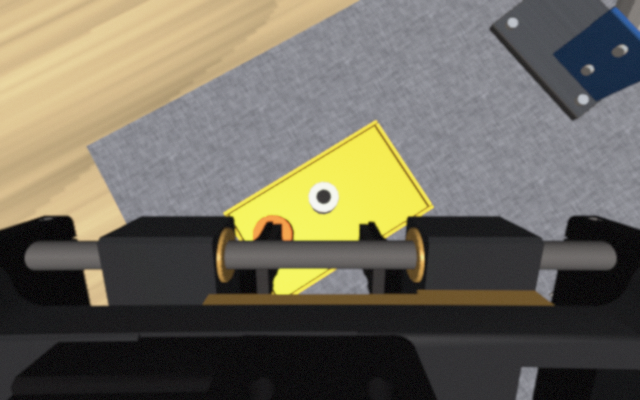

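```bash
python3 - <<'E'
from h import *
np.set_printoptions(precision=1,suppress=True)
c=np.load("c_top.npy",allow_pickle=True).item()
f=lambda P:((proj(c,P)+[0.9,0.45]-[255,155]+.5)*5-.5)
print("outer window",f([tp(17,0,z) for z in (0,28,56,70,85,112)]))
print("blue top disc",f([tp(x,0,56) for x in (-15,0,15)]),"mouth",f([tp(x,0,130) for x in (-22,0,22)]))
w=np.load("c_wrist.npy",allow_pickle=True).item()
im=cv2.imread("pics/c_wrist.png"); hsv=cv2.cvtColor(im,cv2.COLOR_BGR2HSV)
m=(hsv[:,:,1]<80); m[:165]=0;m[225:]=0;m[:,:295]=0;m[:,355:]=0
cn,_=cv2.findContours(m.astype(np.uint8),cv2.RETR_EXTERNAL,cv2.CHAIN_APPROX_NONE); k=max(cn,key=cv2.contourArea); e=cv2.fitEllipse(k); print(e, onz(w,e[0],60))
E
```

```text
outer window [[173.6  96.6]
 [174.1 115.9]
 [174.6 136. ]
 [174.9 146.4]
 [175.2 157.8]
 [175.8 178.9]]
blue top disc [[183.  190.6]
 [179.1 165.2]
 [175.1 139.5]] mouth [[186.9 263. ]
 [180.9 224.1]
 [174.7 184.5]]
((323.146484375, 196.97535705566406), (29.373401641845703, 30.48981475830078), 10.055464744567871) [ 547.6 -215.4   60. ]
```

```bash
python3 grab.py 547.6 -215.4 w; python3 load.py w
python3 - <<'E'
import cv2,numpy as np
b=cv2.imread("pics/lw_h.png");w=cv2.imread("pics/lw_hw.png")
cv2.imwrite("pics/lw.png",np.hstack([cv2.resize(b[120:220,270:370],(400,400)),w[:,120:520]]))
E
```

```text
guard False
open 29.550091977713198 [-0.31 -0.11  1.78]
29.535204699788192 24.6083 [ 0.69 -0.11  0.87]
29.367576981863714 25.9417 [ 0.57 -1.45 -0.28]
guard False [ 0.69 -0.82 -1.57] [  0.25   0.08 157.19] 29.412092897803824
```

View pics/lw.png

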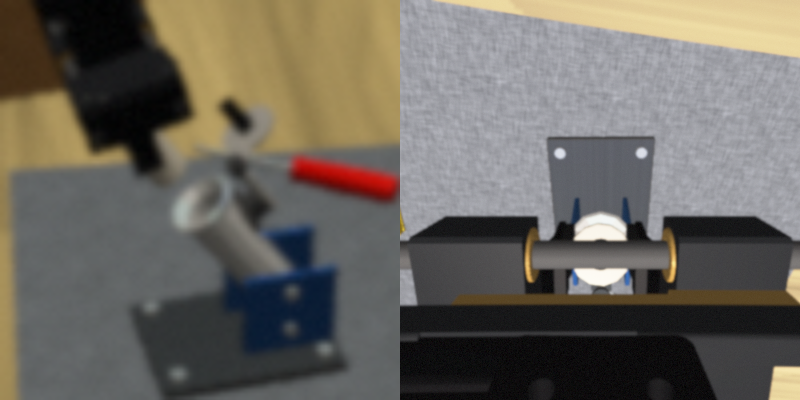

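The white sleeve is lined up in the same way, so I'll release it, retreat and check.

```bash
python3 - <<'E'
from rig import robot,cams,effector
from h import *
np.set_printoptions(precision=2,suppress=True)
effector.gripper_to(44); robot.pause(0.4)
p,o=ins(0,212); robot.move_straight(p,o,speed=120)
p,o=pick(0,np.deg2rad(-30),[583,-242,220]); robot.move_pose(p,o)
for n in ("top","side"): cv2.imwrite(f"pics/e_{n}.png",cams.snapshot(n)[:,:,::-1])
s=robot.observe(); print(s["t"],s["opening"],s["force"])
a=cv2.resize(cv2.imread("pics/e_top.png")[155:240,255:335],None,fx=5,fy=5,interpolation=cv2.INTER_CUBIC)
b=cv2.resize(cv2.imread("pics/e_side.png")[145:230,290:370],None,fx=5,fy=5,interpolation=cv2.INTER_CUBIC)
cv2.imwrite("pics/e1.png",np.hstack([a,b]))
E
```

```text
30.275 43.99296989126209 [-0.88 -0.83  0.94]
```

View pics/e1.png

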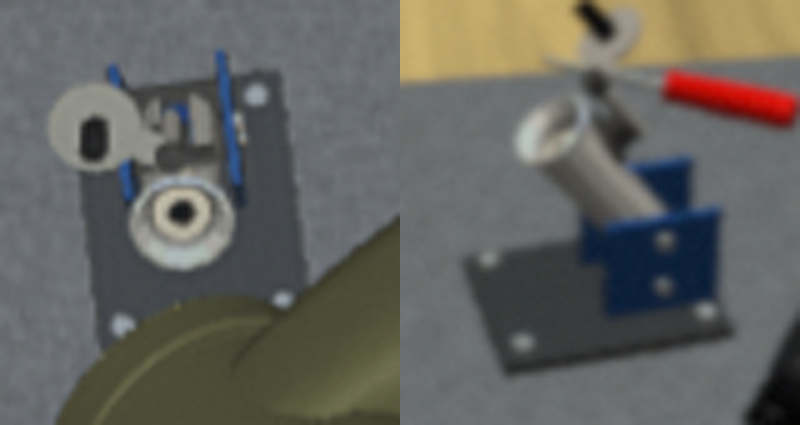

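View pics/e_side.png

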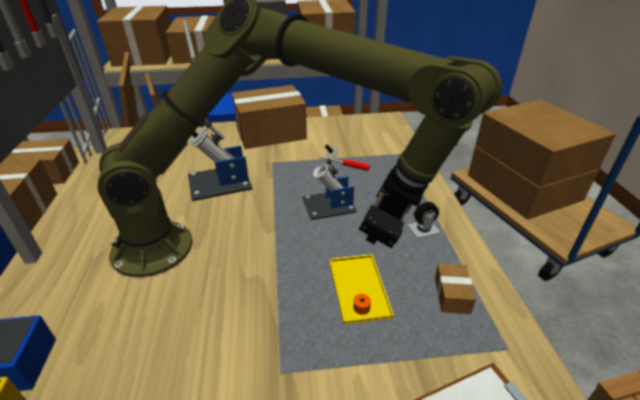

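```bash
python3 - <<'E'
from h import *
c=np.load("c_top.npy",allow_pickle=True).item()
f=lambda P:((proj(c,P)+[0.9,0.45]-[255,155]+.5)*5-.5).round(1)
for z in (104,112,120): print(z,f([tp(-2,0,z)]))
from rig import robot,order
print(robot.observe()["t"])
order.close_job()
E
```

```text
104 [[180.8 206.1]]
112 [[181.  212.6]]
120 [[181.2 219.2]]
30.275
the job is handed in; nothing more can be done
```

I swung the keeper open and loaded the tube on the mat (the smaller of the two magazines): blue sleeve first, then white. I handed the job in at 30.3 s; no verdict was reported, so what follows is from my own last checks.

- **Keeper:** it stands at about 2.05 rad in the top picture after the push, against the 1.7 rad needed. It looked unchanged in the last picture.
- **Blue sleeve:** its top end shows where it should be if the sleeve rests on the bottom, about 56 mm up the bore, and blue also shows low in the window slot.
- **White sleeve:** the dark bore on its top end shows at row 211 of the enlarged picture. I predicted 212.6 for a top end 112 mm up the bore, so it sits on the blue one to within about 2 mm.
- **Forces:** no force guard tripped, and the largest reading was about 7 N while pushing the keeper. At the end the gripper was clear, above the tray.
- **Bystanders:** in the last side view the roller, castor, carton and screwdriver look where they were. I judged this by eye and did not measure it.

The top camera was about 1 pixel (2–3 mm) off from the wrist camera. I corrected the final top-view checks for this. The wrist view put the mouth within 0.4 mm of my fitted tube position.

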